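Turn a coated mortar coupon over on the inspection easel and hold the easel at its mark

ROBOT

A 6-joint arm with a two-finger parallel gripper is mounted at the origin on a cart in front of the work surface, level with it; the furniture and walls round the work are solid. World frame = base frame: x ahead of the robot, y to its left, z up, the work surface at z = 0. Lengths are in m, angles in rad, forces in N, time in s.
With the tool pointing down it reaches from about 0.275 to 0.725 m from the base axis. Payload 5.6 kg.
Tool frame: the origin (TCP) lies midway between the tips of the shut fingers; the grasp point (between the pads) lies 19 mm behind it (env.tcp_to_grasp is the distance from the TCP to the grasp point, in m); z points along the fingers, y is the line along which they close (so a half turn about z gives the same grasp; the last joint's range is limited). The gripper opens to 85 mm and grips with 20 to 120 N. Pads are 22 mm wide; open, the fingers measure 114 mm over their backs; the gripper's body (76 mm by 85 mm) begins 54 mm behind the grasp point. The pads swing forward as they close: fully open they stand 13 mm farther back than shut.
Start: joints at [-0.897, 0.255, 0.108, 0, -1.424, -0.285], TCP at [0.209, -0.509, 0.231] pointing down, gripper open.
Joint ranges: [-2.95, 2.95], [-1.21, 1.97], [-1.09, 1.5], [-2.87, 1.71], [-2.94, -0.07], [-3.05, 3.05]. Speed limits (rad/s): [2.57, 2.57, 3.14, 3.14, 3.14, 3.14].

INTERFACE

Orientations are given as a unit quaternion [x, y, z, w].
In Python, from station import env, optics, workorder, models gives the robot as it stands. The module is installed in compiled form; this text tells all that it offers.
- The arm moves only by the tool drive_tool, never from a script. Its argument "increments" is a list of rows, each a list of 7 numbers: the turn, a rotation vector about the tool's x, y, z in degrees, then the shift along the tool's x, y, z in mm, then the opening, from -1 (shut) to 1 (fully open). In form: [[ax, ay, az, dx, dy, dz, jaw], ...]. A call has 1 to 12 rows; each row is the pose to reach, as a shift and turn from the pose commanded when the call began, along the tool's axes at that moment; what a row does not reach only later rows make up. A row lasts 1/10 s, in which the tool goes at most 50 mm and 8.59 degrees, less where a joint would pass 70% of its speed; a pose out of reach is approached as far as the arm can. A call with a gripper value outside its range is refused whole. The fingers move at their own pace and stop on an object; "grip_force" is the grip in N (left out, the last holds). Time passes only in rows, so rows that repeat a pose let the fingers close. It gives the time, the measured TCP pose, the force, the opening and the grip force at its end, in the units of the state.
- env.read_state(): the state, without advancing time (a new reading comes with each control period).
- optics.read_camera(name): name is "side" or "top"; returns a dict with "pixels" (480x640x3 uint8, red, green, blue), "depth" (480x640 float32, m along the optical axis (not along the pixel's ray), 0 where there is no reading), "mtx" (3x3 intrinsics, pixels), "T" (4x4, takes a point from camera to world coordinates). Camera axes: x right, y down, z forward; pixel columns grow to the right and rows downward; lengths in m; the calibration is good to about 2 mm. A picture is of the moment at which its call begins.
- workorder.close_job(): hands the job in; it is judged then, once.
Trained networks look in a picture, given as the dict that the camera call returned (one of the last four; its "shot" number tells which), for a name from the list of things; names that differ only in an ending like _2 or _b are one class to them, and where a whole thing is asked for, a point or a joint stands for the part that bears it (a point fixed in the world has none). Each returns a list of dicts, best first, with "conf" (0 to 1); they miss things now and then, are a little off and sometimes report something else, mostly with a low value. They report only what shows in the picture. A call takes as long as a camera call. They do not tell look-alikes from the thing itself.
- models.recognise(thing, picture): "extent" ([left, top, width, height] in pixels, round what is visible of it).
- models.trace(thing, picture): "mask" (480x640 bool, what is visible of it) and "extent" ([left, top, width, height] in pixels, round what is visible of it).
The state is a dict: "t": time; "joint_positions": joint angles; "dq": joint speeds; "tau": joint torques, N m; "tcp_pos": TCP position; "eef_rot": TCP orientation; "ft_force": force on the tool from outside, world axes, zero at the start; "moment": the same for the moment, N m; "width": opening from 0.0 (shut) to 1.0 (fully open); "grasp_force": force on a finger pad.
Only numpy, scipy, OpenCV 4.12 (cv2) and the standard library are available. Lean on these libraries where they do the work, as an engineer would, in place of code of your own. Each camera call takes 0.05 s, during which the arm holds its last target. There are 200 camera calls.

TASK

Show the coated face of the mortar coupon for inspection: turn the coupon over and leave it lying flat on the lowered flap of the easel, white coated face up, let go of it, and only then lift the flap by its steel bow handle, with the coupon riding on it, until the flap stands at the angle of the red pointer. The flap falls shut if released, so finish still gripping the handle and holding the flap steady at the mark; leave the red pointer where it is set and do not disturb the weight, the ring or the tin beyond the easel.

Things in the scene. Friction and masses are not known exactly. Their poses are not given: they have to be found in the camera images.
- coupon: mortar test coupon, a flat slab 80 (x) x 50 (y) x 16 (z) mm, 0.1 to 0.2 kg; one big face is bare grey mortar, the other is white coated with a blue stripe. Origin: centre of the WHITE face; z points from the white face to the bare grey face (so z is up at the start, when the white face is underneath on the worktop, and must point down into the flap at the end); x is along the 80 mm length
- flap: the easel's hinged blue plate, 150 mm wide (y), 6 mm thick, from 6 to 130 mm out from the hinge (x). Origin: on the hinge axis at mid-width, 40 mm above the worktop; x points from the hinge out to the free end with the handle, y along the hinge, z out of the plate's top face, which is at z = 6 mm. The hinge lies on the robot's side. A yellow tab marks its +y edge
- flap_seat (a point): centre of the flap's top face; axes as flap. A steel lip crosses the plate near the hinge, along y, at flap x = 9 to 15 mm, 130 mm long, 8 mm above the top face; it stops the coupon sliding off when the flap is raised
- flap_bar (a point): middle of the straight grip bar of the bow handle at the flap's free end: a round steel bar 10 mm thick, 76 mm long along the flap's y, 176 mm from the hinge axis; about 40 mm clear between the bar and the plate's edge, open worktop below it (43 mm below the bar's centre when the flap is down). The bar may roll between the fingers as the flap swings
- flap_angle (a joint): angle of the flap, rad: 0 lying level on its rest posts, grows as the free end is lifted, up to 1.25; swings freely, flap weighs 0.35 kg and falls back when released
- mark_angle (a joint): angle of the red pointer about the same hinge, rad, counted as flap_angle: the angle to set. Between 0.55 and 0.9; stiff, stays where it is set
- mark_tip (a point): middle of the red pointer's bent tip, at the rim of the quadrant on the flap's +y side, 139 mm from the hinge axis; its x axis points from the hinge along the pointer
- weight_3: bystander: grey knobbed weight, 49 mm across, 60 mm tall, standing; origin at the centre of its underside
- ring: bystander: grey ring, 92 mm across, 40 mm tall; origin at the centre of its underside
- tin: bystander: white tin with a blue lid, 67 mm across, 78 mm tall; origin at the centre of its underside
- easel: the easel's base, fixed to the worktop; origin on the worktop straight below the middle of the hinge, axes as the flap's when it is down. At its +y side (88 mm off) stands a fixed aluminium quadrant, 128 mm in radius about the hinge, which carries the red pointer
Not all that is in view belongs to the job. What is meant by the coupon is not brown, and is the smaller of those in its own colour.

How it is judged:
On the way:
1. the coupon lies flat on the lowered flap, white face up, let go (angle between coupon's own z axis and vertical above 3 rad and value of joint flap_angle below 0.05 rad and z of coupon in the frame of flap_seat between 0.012 and 0.02 m and x of coupon in the frame of flap_seat between -0.045 and 0.045 m and y of coupon in the frame of flap_seat between -0.06 and 0.06 m and contact force between coupon and the fingers below 0.1 N and linear speed of coupon below 0.03 m/s), for 0.2 s.
At the end, for the whole second after the job is handed in: the flap is within 0.07 rad (4 degrees) of the red pointer and still, held by the fingers (over 1 N); the coupon lies flat on the flap (within 0.12 rad), white face up, its centre within 45 mm along and 60 mm across of the flap's centre, untouched by the robot (angle between the x axis of flap and the x axis of mark_tip, either way round below 0.07 rad and velocity of joint flap_angle between -0.05 and 0.05 rad/s and contact force between flap and the fingers above 1 N and angle between the z axis of coupon and the z axis of flap, either way round below 0.12 rad and angle between coupon's own z axis and vertical above 1.9 rad and z of coupon in the frame of flap_seat between 0.012 and 0.021 m and x of coupon in the frame of flap_seat between -0.045 and 0.045 m and y of coupon in the frame of flap_seat between -0.06 and 0.06 m and contact force between coupon and the arm below 0.1 N and contact force between coupon and the fingers below 0.1 N); the arm keeps its last pose, push and grip.
It fails at once if the red pointer is pushed out of its setting (distance of mark_tip from where it was at the start of the episode above 0.008 m).
It fails at once if the weight is disturbed (distance of weight_3 from where it was at the start of the episode above 0.02 m).
It fails at once if the ring is disturbed (distance of ring from where it was at the start of the episode above 0.02 m).
It fails at once if the tin is disturbed (distance of tin from where it was at the start of the episode above 0.02 m).
It also fails if it takes over 58 s, if anything falls off the work surface, if the arm or the gripper's body presses on something with over 40 N, if the wrist force passes 120 N, or if a joint passes its speed limit or range.

## Working session

There is one attempt and no reset: what is moved stays moved. The work goes in short steps, Python scripts to look and compute and a tool call to move; the robot and the scene stay as the last step left them, time stands still between calls to the robot, and variables do not carry over. Pictures are saved under pics/ and viewed, at most 10 in all, crops included, and the job is handed in when it is done.

Besides the shell and the picture viewer there is one more tool, called after "Emit:" as name(argument=value, ...) on one line, values as JSON. drive_tool: Moves the arm, as the interface text tells. Its arguments: {"type":"object","properties":{"increments":{"type":"array"},"grip_force":{"type":"number"}},"required":["increments"]}

```bash
mkdir -p pics
cat > h.py <<'E'
from station import env, optics, workorder, models
import numpy as np, cv2
from scipy.spatial.transform import Rotation as R
def world(p):
    K=p["mtx"];d=p["depth"];v,u=np.mgrid[:480,:640]
    c=np.stack([(u-K[0,2])/K[0,0]*d,(v-K[1,2])/K[1,1]*d,d],-1)
    w=c@p["T"][:3,:3].T+p["T"][:3,3]; w[d==0]=np.nan
    return w
def snap(n,f):
    p=optics.read_camera(n); cv2.imwrite(f"pics/{f}.png",p["pixels"][...,::-1]); return p
E
python3 - <<'E'
from h import *
s=env.read_state(); print({k:np.round(v,3) for k,v in s.items()}, env.tcp_to_grasp)
for n in("top","side"):
    p=snap(n,n+"0"); w=world(p); np.savez(n+"0.npz",w=w,px=p["pixels"],K=p["mtx"],T=p["T"])
    print(n,np.round(p["T"],3).tolist())
    for t in("coupon","flap","flap_bar","mark_tip","easel","weight_3","ring","tin"):
        for r in models.trace(t,p)[:3]:
            q=w[r["mask"]]; q=q[~np.isnan(q[:,0])]
            if len(q): print(n,t,round(r["conf"],2),r["extent"],np.round(np.median(q,0),3),np.round(np.percentile(q,[3,97],axis=0),3).tolist())
E
```

```text
{'t': np.float64(0.0), 'joint_positions': array([-0.897,  0.256,  0.107, -0.   , -1.424, -0.285]), 'dq': array([-0.001, -0.001, -0.001,  0.001, -0.   , -0.   ]), 'tau': array([-1.0000e-03, -3.8663e+01,  2.3794e+01,  5.3650e+00, -6.0000e-03,
        0.0000e+00]), 'tcp_pos': array([ 0.208, -0.508,  0.23 ]), 'eef_rot': array([-0.193,  0.981,  0.001, -0.   ]), 'ft_force': array([0.009, 1.115, 0.023]), 'moment': array([ 0.044, -0.012,  0.025]), 'grasp_force': np.float64(0.0), 'width': np.float64(0.999)} 0.0187
top [[0.021, -0.992, 0.121, 0.403], [-1.0, -0.022, -0.005, -0.066], [0.008, -0.12, -0.993, 1.55], [0.0, 0.0, 0.0, 1.0]]
top coupon 0.93 [381.3, 329.1, 37.1, 21.9] [ 0.36  -0.263  0.016] [[0.337, -0.301, 0.008], [0.384, -0.226, 0.022]]
top coupon 0.76 [376.9, 275.1, 24.7, 32.5] [ 0.483 -0.235  0.016] [[0.448, -0.26, 0.008], [0.521, -0.21, 0.022]]
top coupon 0.59 [416.6, 241.2, 44.4, 31.2] [ 0.575 -0.355  0.021] [[0.543, -0.405, 0.012], [0.607, -0.304, 0.028]]
top flap 0.91 [262.5, 238.4, 67.0, 77.4] [ 0.495 -0.005  0.046] [[0.428, -0.076, 0.039], [0.597, 0.064, 0.053]]
top flap_bar 0
[... 1336 characters left out ...]
, [0.519, 0.091, 0.134]]
side mark_tip 0.41 [286.5, 232.2, 101.6, 39.7] [0.495 0.007 0.045] [[0.422, -0.077, 0.039], [0.598, 0.072, 0.053]]
side easel 0.59 [283.8, 212.4, 116.4, 90.8] [0.481 0.054 0.044] [[0.404, -0.074, 0.003], [0.585, 0.091, 0.144]]
side easel 0.32 [150.1, 252.3, 39.3, 51.7] [0.74  0.219 0.053] [[0.722, 0.175, 0.005], [0.778, 0.232, 0.078]]
side weight_3 0.6 [226.0, 212.3, 26.1, 27.0] [ 0.761 -0.062  0.031] [[0.745, -0.085, 0.005], [0.786, -0.051, 0.058]]
side ring 0.73 [272.8, 193.9, 34.7, 28.9] [ 0.715 -0.228  0.027] [[0.678, -0.292, 0.003], [0.757, -0.207, 0.041]]
side tin 0.72 [147.6, 251.8, 42.1, 54.5] [0.74  0.219 0.052] [[0.722, 0.177, 0.003], [0.778, 0.232, 0.078]]
```

View pics/top0.png

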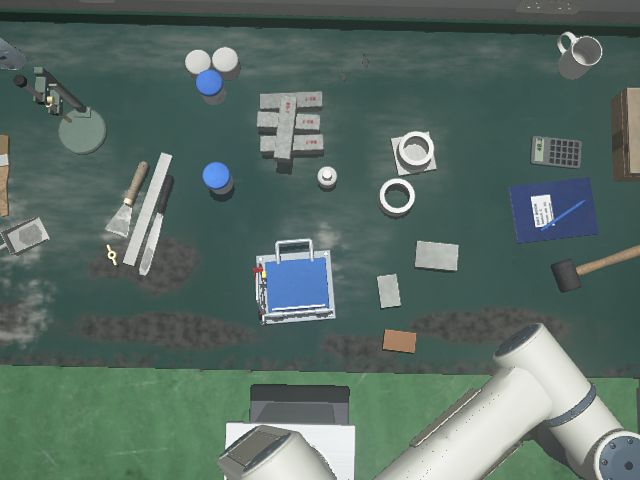

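View pics/side0.png

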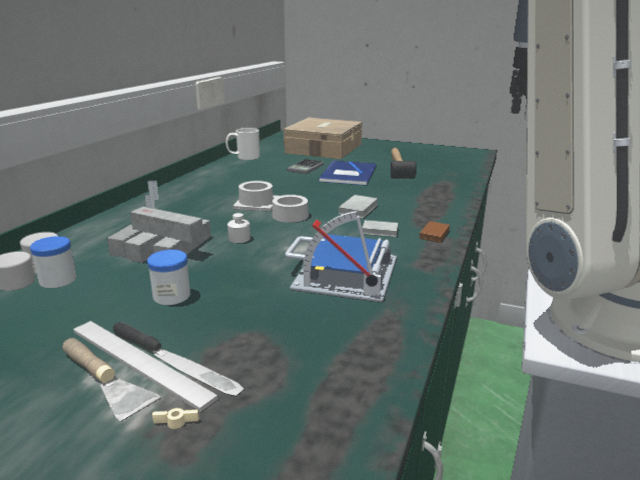

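The top view shows the target coupon as the smaller grey slab at about (388,291), with a larger grey one at (437,256) and the brown one at (400,341) as decoys. The flap is at about (297,285) with its bow handle at (294,244). In the side view the red pointer runs from (372,281) to (316,224).

```bash
cat > m.py <<'E'
from h import *
def rect(P): 
    (c,s,a)=cv2.minAreaRect((P[:,:2]*1000).astype(np.float32)); return np.round(c,1),np.round(s,1),round(a,1)
D={n:np.load(n+"0.npz") for n in("top","side")}
for n,d in D.items():
    w=d["w"];px=d["px"];hsv=cv2.cvtColor(px,cv2.COLOR_RGB2HSV);H,S,V=[hsv[...,i].astype(int) for i in range(3)]
    ok=~np.isnan(w[...,0]);X,Y,Z=w[...,0],w[...,1],w[...,2]
    m=ok&(X>.43)&(X<.54)&(Y>-.29)&(Y<-.18)&(S<60)&(V>90)&(Z>.008)
    m2=m&(Z>.012); print(n,"coupon",m.sum(),rect(w[m2]),np.round(w[m2].mean(0),4), np.median(w[m],0).round(4))
    m=ok&(H>100)&(H<125)&(S>120)&(V>70)&(X>.38)&(X<.6)&(abs(Y)<.12)&(Z>.03)&(Z<.06)
    print(n,"blue",rect(w[m]),np.round(w[m].mean(0),4))
    m=ok&(S<60)&(V>80)&(X>.575)&(X<.62)&(abs(Y)<.07)&(Z>.03)
    q=w[m]; print(n,"bar",m.sum(),rect(q),q.mean(0).round(4),np.polyfit(q[:,1],q[:,0],1).round(4))
    m=ok&((H<8)|(H>172))&(S>130)&(V>80)&(X>.38)&(X<.58)&(Y>.03)&(Y<.13)
    q=w[m]; print(n,"red",len(q), q.mean(0).round(4),np.percentile(q,[2,98],axis=0).round(3).tolist())
    c=q.mean(0); u,s,vt=np.linalg.svd(q-c); print(" dir",vt[0].round(3),"angle",np.arctan(vt[0,2]/vt[0,0]).round(3),s.round(3))
    for i in np.argsort(q[:,2])[::max(1,len(q)//10)]: print("   ",q[i].round(3),end="")
    print()
E
python3 m.py
```

```text
top coupon 630 (array([ 484.2, -235.6]), array([79.5, 50.4]), 9.2) [ 0.4839 -0.2359  0.0166] [ 0.4832 -0.2354  0.0159]
top blue (array([492.8,  -6.4]), array([122.3, 148.4]), 5.9) [ 0.4959 -0.0063  0.0459]
top bar 208 (array([591.6,   3.9]), array([33.2, 92. ]), 1.1) [0.5952 0.0013 0.047 ] [-0.0413  0.5953]
top red 50 [0.5117 0.0829 0.1275] [[0.421, 0.071, 0.051], [0.525, 0.092, 0.141]]
 dir [-0.766  0.004 -0.642] angle 0.698 [0.221 0.045 0.019]
    [0.421 0.081 0.047]    [0.505 0.088 0.122]    [0.507 0.088 0.128]    [0.517 0.076 0.13 ]    [0.523 0.093 0.131]    [0.519 0.092 0.133]    [0.518 0.09  0.135]    [0.518 0.087 0.136]    [0.521 0.078 0.137]    [0.523 0.08  0.14 ]
side coupon 356 (array([ 483.3, -236.8]), array([79.3, 56.2]), 10.0) [ 0.4825 -0.2338  0.015 ] [ 0.4819 -0.228   0.0149]
side blue (array([492.3,  -6.7]), array([122.7, 152.9]), 5.8) [0.496  0.0015 0.0454]
side bar 200 (array([591.1,   3.7]), array([31.4, 95.6]), 0.5) [0.5921 0.0056 0.0451] [-0.0535  0.5924]
side red 211 [0.4783 0.0847 0.0984] [[0.424, 0.075, 0.051], [0.522, 0.092, 0.136]]
 dir [-0.761 -0.048 -0.647] angle 0.705 [0.595 0.051 0.024]
    [0.421 0.077 0.05 ]    [0.431 0.083 0.061]    [0.442 0.083 0.071]    [0.457 0.083 0.079]    [0.466 0.085 0.09 ]    [0.481 0.086 0.1  ]    [0.496 0.086 0.109]    [0.499 0.087 0.119]    [0.512 0.089 0.127]    [0.516 0.092 0.133]    [0.519 0.094 0.137]
```

```bash
cat >> h.py <<'E'
def rot(tilt,yaw,flip=1):
    t,y=np.radians([tilt,yaw]);u=np.array([np.cos(y),np.sin(y),0])
    z=np.sin(t)*u+[0,0,-np.cos(t)]; yy=flip*np.array([-np.sin(y),np.cos(y),0])
    return R.from_matrix(np.c_[np.cross(yy,z),yy,z])
def row(p,r,s=None):
    s=s or env.read_state(); r0=R.from_quat(s["eef_rot"]); 
    return np.round(np.r_[np.degrees((r0.inv()*r).as_rotvec()),r0.inv().apply(np.array(p)-s["tcp_pos"])*1000],1).tolist()
E
python3 - <<'E'
from h import *
y=9.5;r=rot(-45,y);p=np.array([.4944,-.2342,.008]);z=r.as_matrix()[:,2]
print(row(p-z*.09+[0,0,.03],r)); print(p-z*.09+[0,0,.03], r.as_quat())
E
```

```text
[-5.0, 44.8, 12.1, -430.8, 131.8, 129.6]
[ 0.55716683 -0.22369643  0.10163961] [-0.07650481  0.92070647 -0.03168933 -0.38136911]
```

Emit:
drive_tool(increments=[[0,0,0,-220,66,40,1],[-5,44.8,12.1,-430.8,131.8,110,1],[-5,44.8,12.1,-430.8,131.8,110,1],[-5,44.8,12.1,-430.8,131.8,110,1],[-5,44.8,12.1,-430.8,131.8,110,1],[-5,44.8,12.1,-430.8,131.8,110,1],[-5,44.8,12.1,-430.8,131.8,110,1],[-5,44.8,12.1,-430.8,131.8,110,1],[-5,44.8,12.1,-430.8,131.8,129.6,1],[-5,44.8,12.1,-430.8,131.8,129.6,1],[-5,44.8,12.1,-430.8,131.8,129.6,1],[-5,44.8,12.1,-430.8,131.8,129.6,1]], grip_force=60)

```text
t: 2.1
tcp_pos: [0.5574, -0.2235, 0.101]
eef_rot: [-0.077, 0.92, -0.032, -0.382]
ft_force: [-0.8, -0.7, 0.4]
width: 0.996
grasp_force: 0.0
```

Run:
```python
from h import *
y=9.5;r=rot(-45,y);p=np.array([.4944,-.2342,.008])
print(row(p+[0,0,.03],r),row(p,r)); print(env.read_state()["joint_positions"].round(2))
snap("side","s1")
```

```text
[-0.1, -0.1, 0.0, 0.5, -0.1, 89.7] [-0.1, -0.1, 0.0, -20.7, -0.1, 110.9]
[-0.03  0.96  0.66  0.16 -2.05 -1.35]
```

View pics/s1.png

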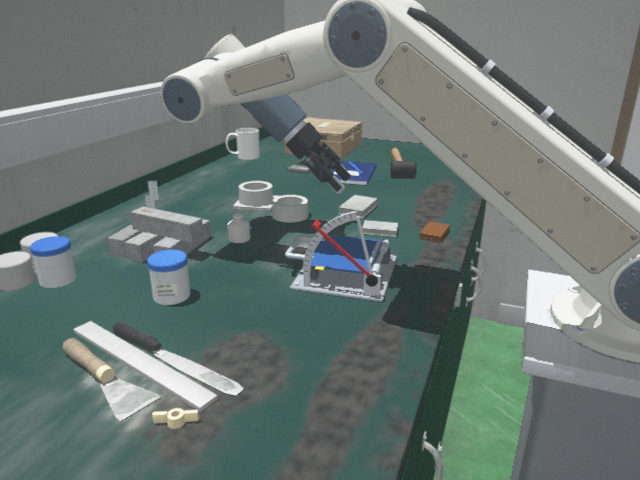

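The gripper, at about (330,165), points down and back towards the robot as intended, clear of everything. I'll go in and grasp.

Emit:
drive_tool(increments=[[0,0,0,0,0,45,1],[0,0,0,0,0,89,1],[0,0,0,-10,0,100,1],[0,0,0,-20.7,0,111,1],[0,0,0,-20.7,0,111,1],[0,0,0,-20.7,0,111,-1],[0,0,0,-20.7,0,111,-1],[0,0,0,-20.7,0,111,-1],[0,0,0,-20.7,0,111,-1],[0,0,0,-20.7,0,111,-1],[0,0,0,-20.7,0,111,-1]], grip_force=60)

```text
t: 3.25
tcp_pos: [0.4957, -0.2344, 0.0097]
eef_rot: [-0.077, 0.921, -0.033, -0.38]
ft_force: [4.8, 0.4, 6.4]
width: 0.563
grasp_force: 62.3
```

Run:
```python
from h import *
s=env.read_state();r=rot(-45,9.5);q=s["tcp_pos"]
print(row(q+[0,0,.12],r)); print(row([.44,-.235,.13],rot(0,9.5)));print(row([.44,-.235,.13],rot(45,9.5)))
```

```text
[-0.1, 0.2, -0.0, 84.6, -0.2, -85.1]
[-0.1, -44.8, 0.0, 123.8, 8.5, -46.6]
[-0.1, -89.8, 0.1, 123.8, 8.5, -46.6]
```

Emit:
drive_tool(increments=[[0,0,0,15,0,-15,-1],[0,0,0,42,0,-42,-1],[0,0,0,70,0,-70,-1],[0,-8,0,84,2,-80,-1],[0,-16,0,95,4,-70,-1],[0,-24,0,105,6,-60,-1],[0,-32,0,115,8,-50,-1],[0,-45,0,123.8,8.5,-46.6,-1],[0,-55,0,123.8,8.5,-46.6,-1],[0,-65,0,123.8,8.5,-46.6,-1],[0,-75,0,123.8,8.5,-46.6,-1],[0,-82,0,123.8,8.5,-46.6,-1]])

```text
t: 4.45
tcp_pos: [0.4384, -0.2345, 0.1299]
eef_rot: [-0.08, 0.962, 0.02, 0.261]
ft_force: [-1.5, 0.5, -1.4]
width: 0.566
grasp_force: 62.0
```

Run:
```python
from h import *
s=env.read_state();print(s["joint_positions"].round(2))
print(row([.44,-.235,.13],rot(45,9.5)));print(row([.44,-.235,.056],rot(45,9.5)))
```

```text
[-0.41  0.01 -0.43 -0.42 -0.72 -0.74]
[-0.1, -14.6, 0.1, -1.3, -0.8, 0.7]
[-0.1, -14.6, 0.1, 36.0, -0.6, 64.5]
```

Emit:
drive_tool(increments=[[0,-7,0,0,0,0,-1],[0,-14.6,0,0,0,0,-1],[0,-14.6,0,12,0,22,-1],[0,-14.6,0,24,0,44,-1],[0,-14.6,0,30,0,55,-1],[0,-14.6,0,36,-0.6,64.5,-1],[0,-14.6,0,36,-0.6,64.5,-1],[0,-14.6,0,36,-0.6,64.5,-1]])

```text
t: 5.25
tcp_pos: [0.4398, -0.2353, 0.0549]
eef_rot: [-0.077, 0.922, 0.031, 0.378]
ft_force: [0.3, 0.6, -1.5]
width: 0.559
grasp_force: 62.2
```

Run:
```python
from h import *
p=snap("side","s2"); cv2.imwrite("pics/s2c.png",cv2.resize(p["pixels"][140:300,300:500,::-1],(800,640)[:2],interpolation=cv2.INTER_CUBIC)[:600])
w=world(p); 
for c in models.trace("coupon",p)[:4]:
    q=w[c["mask"]];q=q[~np.isnan(q[:,0])];print(c["conf"],c["extent"],np.percentile(q,[2,50,98],axis=0).round(3).tolist())
```

```text
0.82 [395.6, 204.6, 8.1, 33.9] [[0.431, -0.241, 0.004], [0.439, -0.212, 0.041], [0.447, -0.207, 0.081]]
0.64 [421.5, 222.6, 29.3, 18.4] [[0.333, -0.302, 0.0], [0.359, -0.247, 0.014], [0.386, -0.223, 0.017]]
0.49 [314.0, 222.6, 64.0, 60.4] [[0.406, -0.03, 0.03], [0.458, 0.083, 0.066], [0.522, 0.091, 0.134]]
```

View pics/s2c.png

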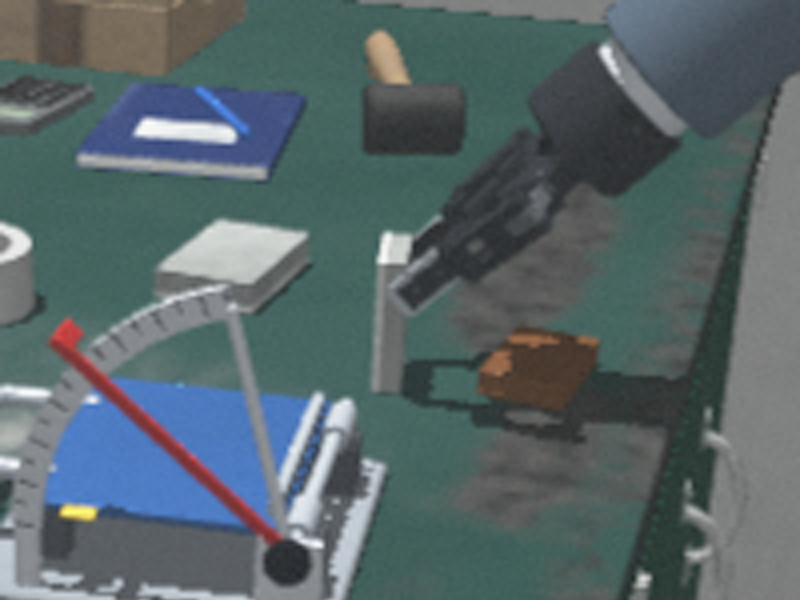

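The coupon (about (392,310) in the crop) hangs upright, its foot a few mm above the table. I'll lower it gently until it touches.

Emit:
drive_tool(increments=[[0,0,0,0.7,0,0.7,-1],[0,0,0,1.4,0,1.4,-1],[0,0,0,2.1,0,2.1,-1],[0,0,0,2.1,0,2.1,-1]])

```text
t: 5.75
tcp_pos: [0.4414, -0.2351, 0.0544]
eef_rot: [-0.077, 0.921, 0.031, 0.38]
ft_force: [-5.6, 2.5, 13.8]
width: 0.559
grasp_force: 63.3
```

Emit:
drive_tool(increments=[[0,0,0,-1.5,0,-1.5,-1],[0,0,0,-1.5,0,-1.5,-1],[0,0,0,-1.5,0,-1.5,0.3],[0,0,0,-1.5,0,-1.5,0.7],[0,0,0,-1.5,0,-1.5,1],[0,0,0,-1.5,0,-1.5,1],[0,0,0,-1.5,0,-1.5,1],[0,0,0,-1.5,0,-1.5,1]])

```text
t: 6.55
tcp_pos: [0.4401, -0.2353, 0.0543]
eef_rot: [-0.077, 0.922, 0.031, 0.378]
ft_force: [-0.5, -1.2, 1.4]
width: 0.996
grasp_force: 0.0
```

```bash
cat > c.py <<'E'
from h import *
import sys
def coupon(n,lo,hi):
    p=optics.read_camera(n);w=world(p)
    for c in models.trace("coupon",p)[:4]:
        q=w[c["mask"]];q=q[~np.isnan(q[:,0])];m=np.median(q,0)
        if (m>lo).all() and (m<hi).all(): print(n,round(c["conf"],2),c["extent"],np.percentile(q,[2,50,98],axis=0).round(3).tolist())
    return p,w
E
python3 - <<'E'
from c import *
for n in("side","top"): coupon(n,[.4,-.28,-.01],[.5,-.18,.2])
s=env.read_state();r=rot(-45,9.5)
print(s["tcp_pos"],s["width"],row(s["tcp_pos"]-s["tcp_pos"]+[.44,-.235,.2],rot(0,9.5)))
E
```

```text
side 0.6 [393.8, 200.2, 11.2, 40.0] [[0.43, -0.248, 0.002], [0.437, -0.212, 0.045], [0.446, -0.207, 0.08]]
top 0.66 [376.0, 302.4, 24.0, 9.7] [[0.431, -0.257, -0.001], [0.441, -0.232, 0.079], [0.453, -0.208, 0.085]]
[ 0.44009516 -0.2352781   0.05431335] 0.9974400943895839 [-0.0, 44.6, 0.0, -102.2, 0.3, -103.8]
```

Emit:
drive_tool(increments=[[0,0,0,0,0,-20,1],[0,0,0,0,0,-50,1],[0,0,0,0,0,-90,1],[0,0,0,-30,0,-120,1],[0,0,0,-60,0,-150,1],[0,0,0,-75,0,-165,1],[0,0,0,-75,0,-165,1]])

```text
t: 7.45
tcp_pos: [0.3795, -0.2466, 0.2288]
eef_rot: [-0.078, 0.921, 0.028, 0.38]
ft_force: [-0.0, -0.4, -0.2]
width: 1.0
grasp_force: 0.0
```

Run:
```python
from c import *
from m import rect
for n in("side","top"):
    p,w=coupon(n,[.4,-.28,-.01],[.5,-.18,.2])
    m=(w[...,2]>.07)&(w[...,2]<.095)&(abs(w[...,0]-.44)<.04)&(abs(w[...,1]+.235)<.05)
    q=w[m]; print(n,m.sum(),rect(q),q.mean(0).round(4),np.polyfit(q[:,1],q[:,0],1).round(3))
s=env.read_state()
for yy in (9.5,):
  r=rot(-45,yy);z=r.as_matrix()[:,2];p=np.array([.44,-.235,.047])
  print(s["tcp_pos"],row([.46,-.235,.25],rot(0,yy)),row(p-z*.1,r))
```

```text
top coupon 630 (array([ 484.2, -235.6]), array([79.5, 50.4]), 9.2) [ 0.4839 -0.2359  0.0166] [ 0.4832 -0.2354  0.0159]
top blue (array([492.8,  -6.4]), array([122.3, 148.4]), 5.9) [ 0.4959 -0.0063  0.0459]
top bar 208 (array([591.6,   3.9]), array([33.2, 92. ]), 1.1) [0.5952 0.0013 0.047 ] [-0.0413  0.5953]
top red 50 [0.5117 0.0829 0.1275] [[0.421, 0.071, 0.051], [0.525, 0.092, 0.141]]
 dir [-0.766  0.004 -0.642] angle 0.698 [0.221 0.045 0.019]
    [0.421 0.081 0.047]    [0.505 0.088 0.122]    [0.507 0.088 0.128]    [0.517 0.076 0.13 ]    [0.523 0.093 0.131]    [0.519 0.092 0.133]    [0.518 0.09  0.135]    [0.518 0.087 0.136]    [0.521 0.078 0.137]    [0.523 0.08  0.14 ]
side coupon 356 (array([ 483.3, -236.8]), array([79.3, 56.2]), 10.0) [ 0.4825 -0.2338  0.015 ] [ 0.4819 -0.228   0.0149]
side blue (array([492.3,  -6.7]), array([122.7, 152.9]), 5.8) [0.496  0.0015 0.0454]
side bar 200 (array([591.1,   3.7]), array([31.4, 95.6]), 0.5) [0.5921 0.0056 0.0451] [-0.0535  0.5924]
side red 211 [0.4783 0.0847 0.0984] [[0.424, 0.075, 0.051], [0.522, 0.092, 0.136]]
 dir [-0.761 -0.048 -0.647] angle 0.705 [0.595 0.051 0.024]
    [0.421 0.077 0.05 ]    [0.431 0.083 0.061]    [0.442 0.083 0.071]    [0.457 0.083 0.079]    [0.466 0.085 0.09 ]    [0.481 0.086 0.1  ]    [0.496 0.086 0.109]    [0.499 0.087 0.119]    [0.512 0.089 0.127]    [0.516 0.092 0.133]    [0.519 0.094 0.137]
side 0.64 [395.7, 203.0, 9.0, 35.9] [[0.43, -0.251, 0.001], [0.437, -0.212, 0.046], [0.447, -0.207, 0.08]]
side 80 (array([ 440.6, -232.1]), array([15.6, 56. ]), 8.5) [ 0.4394 -0.2272  0.0774] [-0.148  0.406]
top 0.68 [377.5, 303.5, 22.5, 5.8] [[0.43, -0.255, -0.002], [0.441, -0.228, 0.079], [0.451, -0.208, 0.086]]
top 139 (array([ 441.6, -233.8]), array([15.9, 49.9]), 9.2) [ 0.4416 -0.2328  0.0796] [-0.159  0.405]
[ 0.37818452 -0.24504011  0.22317304] [0.1, 44.5, -0.0, -77.5, -3.6, 38.6] [0.1, 89.5, 0.0, -21.1, -0.5, 168.7]
```

```bash
sed -i 's/^D=/if __name__!="__main__": raise SystemExit\nD=/' m.py
python3 - <<'E'
from h import *
yy=9.3
r=rot(-45,yy);z=r.as_matrix()[:,2];p=np.array([.4452,-.2329,.047])
print(row([.47,-.23,.25],rot(0,yy)),row([.53,-.22,.2],r),row(p-z*.1,r))
E
```

```text
[0.2, 44.5, 0.2, -85.1, -0.3, 46.1] [0.1, 89.5, 0.2, -93.5, -0.5, 124.4] [0.1, 89.5, 0.2, -25.0, 0.4, 172.5]
```

Emit:
drive_tool(increments=[[0,8,0,-20,0,0,1],[0,16,0,-40,0,10,1],[0,24,0,-60,0,25,1],[0,32,0,-80,0,40,1],[0,40,0,-88,0,60,1],[0.1,48,0,-90,0,80,1],[0.1,56,0.2,-93.5,0,105,1],[0.1,64,0.2,-93.5,0,124,1],[0.1,72,0.2,-93.5,0,124,1],[0.1,80,0.2,-93.5,0,124,1],[0.1,89.5,0.2,-93.5,0,124,1],[0.1,89.5,0.2,-93.5,0,124,1]])

```text
t: 8.85
tcp_pos: [0.53, -0.2186, 0.1914]
eef_rot: [-0.076, 0.917, -0.03, -0.392]
ft_force: [-1.0, 0.3, -3.4]
width: 1.0
grasp_force: 0.0
```

Run:
```python
from h import *
r=rot(-45,9.3);z=r.as_matrix()[:,2];p=np.array([.4452,-.2329,.047])
s=env.read_state();print(s["tcp_pos"]);print(row(p-z*.1,r),row(p,r))
```

```text
[ 0.53000067 -0.21864682  0.19137239]
[0.2, -1.2, 0.3, -42.6, -0.7, 62.0] [0.2, -1.2, 0.3, -44.8, -1.0, 162.0]
```

Emit:
drive_tool(increments=[[0,0,0,-22,-0.5,30,1],[0.1,0,0.2,-42.6,-0.7,62,1],[0.1,0,0.2,-42.6,-0.7,62,1],[0.1,0,0.2,-42.6,-0.7,62,1]])

```text
t: 9.25
tcp_pos: [0.5166, -0.2237, 0.1287]
eef_rot: [-0.074, 0.921, -0.034, -0.381]
ft_force: [-0.5, 0.2, 1.1]
width: 0.998
grasp_force: 0.0
```

Run:
```python
from h import *
r=rot(-45,9.3);z=r.as_matrix()[:,2];p=np.array([.4452,-.2329,.047])
s=env.read_state();print(s["tcp_pos"],p-z*.1);print(row(p-z*.1,r),row(p,r))
```

```text
[ 0.51663069 -0.22368776  0.12871823] [ 0.51498124 -0.22147288  0.11771068]
[-0.2, 0.0, -0.3, -6.9, 2.5, 8.7] [-0.2, 0.0, -0.3, -6.8, 2.9, 108.7]
```

Emit:
drive_tool(increments=[[-0.2,0,-0.3,-6.8,2.9,20,1],[-0.2,0,-0.3,-6.8,2.9,55,1],[-0.2,0,-0.3,-6.8,2.9,85,1],[-0.2,0,-0.3,-6.8,2.9,100,1],[-0.2,0,-0.3,-6.8,2.9,108.7,1],[-0.2,0,-0.3,-6.8,2.9,108.7,1]])

```text
t: 9.85
tcp_pos: [0.4462, -0.2327, 0.0473]
eef_rot: [-0.075, 0.922, -0.031, -0.38]
ft_force: [-0.1, 0.6, 1.6]
width: 1.001
grasp_force: 0.0
```

Run:
```python
from c import *
p,w=coupon("side",[.4,-.28,-.01],[.5,-.18,.2])
cv2.imwrite("pics/s3c.png",cv2.resize(p["pixels"][150:270,320:480,::-1],(800,600),interpolation=cv2.INTER_CUBIC))
print(row([.4452,-.2329,.047],rot(-45,9.3)))
```

```text
side 0.68 [394.5, 201.6, 12.5, 40.0] [[0.43, -0.299, -0.0], [0.438, -0.212, 0.043], [0.45, -0.207, 0.08]]
[-0.1, 0.3, 0.0, 1.1, 0.0, 1.5]
```

View pics/s3c.png

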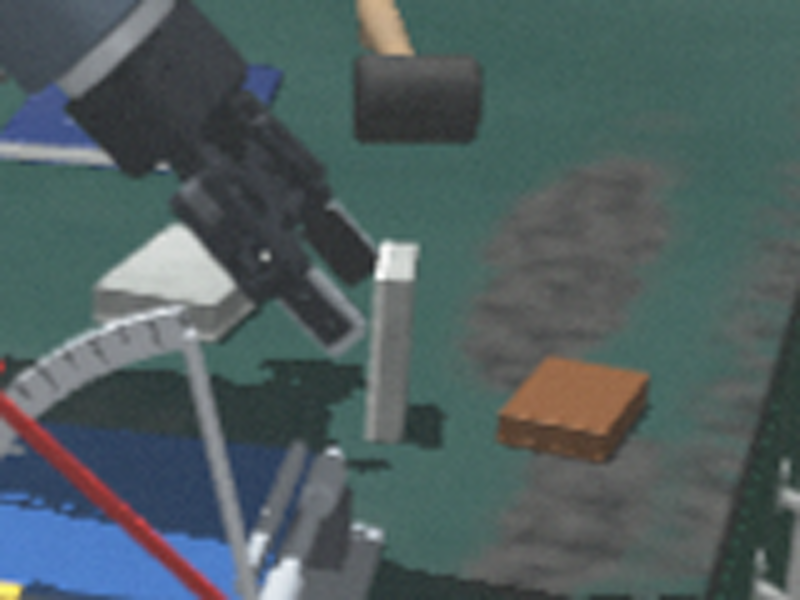

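The coupon stands at about (390,340) in the crop. The open fingertips, about (345,345), stop just short of its white face, so I'll go about 7 mm deeper before closing.

Run:
```python
from c import *
print(row([.4387,-.2339,.0455],rot(-45,9.3)))
```

```text
[-0.1, 0.3, 0.0, 4.7, 0.1, 7.2]
```

Emit:
drive_tool(increments=[[0,0,0,2.5,0,3.5,1],[0,0,0,4.7,0,7.2,1],[0,0,0,4.7,0,7.2,1],[0,0,0,4.7,0,7.2,-1],[0,0,0,4.7,0,7.2,-1],[0,0,0,4.7,0,7.2,-1],[0,0,0,4.7,0,7.2,-1],[0,0,0,4.7,0,7.2,-1],[0,0,0,4.7,0,7.2,-1]], grip_force=60)

```text
t: 10.85
tcp_pos: [0.4373, -0.2338, 0.0446]
eef_rot: [-0.075, 0.921, -0.031, -0.381]
ft_force: [1.6, 0.0, 4.1]
width: 0.57
grasp_force: 62.3
```

Run:
```python
from c import *
p,w=coupon("side",[.4,-.28,-.01],[.5,-.18,.2])
cv2.imwrite("pics/s4c.png",cv2.resize(p["pixels"][150:270,320:480,::-1],(800,600),interpolation=cv2.INTER_CUBIC))
s=env.read_state();q=s["tcp_pos"];print(q)
f=5.85
print(row(q+[0,0,.12],rot(-45,9.3)),row([.42,-.12,.2],rot(0,f)),row([.42,-.05,.2],rot(45,f)))
```

```text
side 0.78 [394.8, 200.3, 12.2, 37.8] [[0.429, -0.255, 0.005], [0.436, -0.21, 0.062], [0.447, -0.205, 0.08]]
[ 0.43726821 -0.23386166  0.0446355 ]
[-0.0, 0.1, 0.0, 84.7, 0.0, -85.0] [-1.4, -44.9, 3.3, 108.6, 115.2, -111.1] [0.0, -89.9, 3.9, 100.5, 184.3, -119.1]
```

View pics/s4c.png

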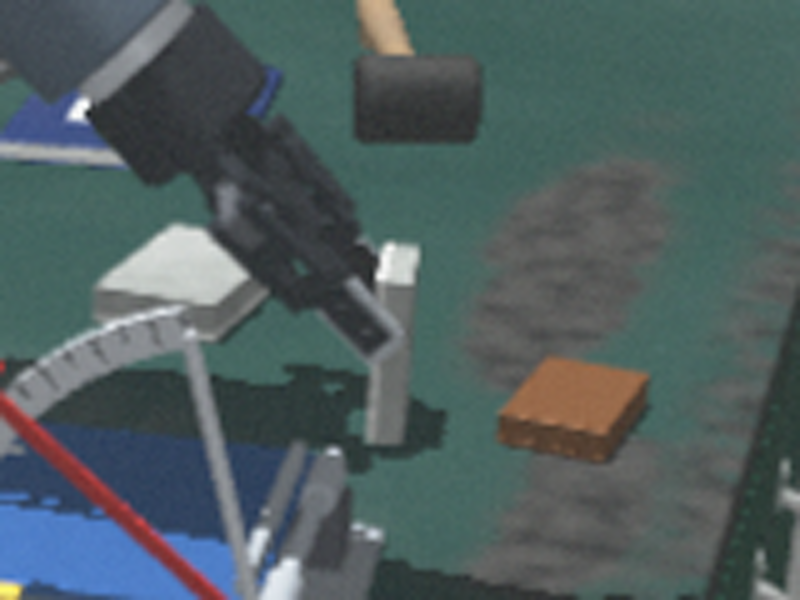

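Emit:
drive_tool(increments=[[0,0,0,20,0,-20,-1],[0,0,0,50,0,-50,-1],[0,0,0,84,0,-84,-1],[0,-8,0,100,0,-100,-1],[0,-16,0.5,105,20,-105,-1],[0,-24,1,108,40,-110,-1],[-0.5,-32,2,108,60,-110,-1],[-1,-40,3,108,80,-110,-1],[-1,-48,3.3,108,100,-111,-1],[-0.5,-56,3.5,105,115,-115,-1],[-0.3,-64,3.7,103,130,-117,-1],[0,-72,3.9,100,140,-119,-1]])

```text
t: 12.15
tcp_pos: [0.4274, -0.0927, 0.1998]
eef_rot: [-0.049, 0.97, 0.008, 0.238]
ft_force: [-0.1, -0.4, -1.0]
width: 0.568
grasp_force: 62.2
```

Run:
```python
from c import *
f=5.85;print(row([.48,-.0078,.13],rot(45,f)))
```

```text
[-0.4, -17.5, 0.1, -22.0, 79.8, 89.5]
```

Emit:
drive_tool(increments=[[0,-8,0,-30,30,10,-1],[-0.2,-15,0,-35,55,30,-1],[-0.4,-17.5,0,-35,79.8,60,-1],[-0.4,-17.5,0,-22,79.8,89.5,-1],[-0.4,-17.5,0,-22,79.8,89.5,-1],[-0.4,-17.5,0,-22,79.8,89.5,-1]])

```text
t: 12.75
tcp_pos: [0.4699, -0.021, 0.1685]
eef_rot: [-0.054, 0.934, 0.028, 0.353]
ft_force: [-0.8, -0.6, -1.6]
width: 0.572
grasp_force: 64.5
```

```bash
python3 - <<'E'
from c import *
f=5.85
for z in(.065,.056,.051):print(row([.48,-.0078,z],rot(45,f)))
p=snap("side","s5");cv2.imwrite("pics/s5c.png",cv2.resize(p["pixels"][150:300,260:460,::-1],(800,600),interpolation=cv2.INTER_CUBIC))
from m import rect
E
python3 - <<'E'
import sys; sys.path.insert(0,'.')
import os; os.chdir('.')
from h import *
p=optics.read_camera("top");w=world(p)
m=(abs(w[...,0]-.49)<.07)&(abs(w[...,1])<.045)&(w[...,2]>.09)&(w[...,2]<.16)
hsv=cv2.cvtColor(p["pixels"],cv2.COLOR_RGB2HSV); m&=(hsv[...,2]>120)
q=w[m];print(len(q),np.percentile(q,[2,50,98],axis=0).round(3).tolist() if len(q) else 0)
if len(q)>30:
    A=np.c_[q[:,:2],np.ones(len(q))];print(np.linalg.lstsq(A,q[:,2],rcond=None)[0].round(3))
E
```

```text
[1.3, -3.5, 0.2, 59.9, 10.4, 85.4]
[1.3, -3.5, 0.2, 65.9, 10.2, 92.1]
[1.3, -3.5, 0.2, 69.2, 10.2, 95.9]
0 0
```

View pics/s5c.png

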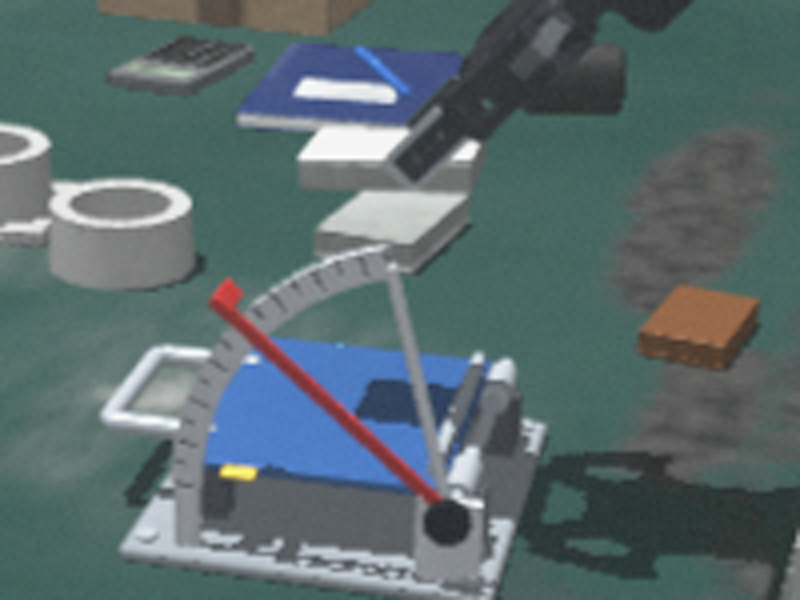

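The coupon at about (390,165) in the crop is held level with its white face up, above the flap. The arm was still settling, so I'll lower in stages.

Emit:
drive_tool(increments=[[1,-3,0,0,10,20,-1],[1.3,-3.5,0,20,10,45,-1],[1.3,-3.5,0.2,40,10.2,65,-1],[1.3,-3.5,0.2,52,10.4,78,-1],[1.3,-3.5,0.2,59.9,10.4,85.4,-1],[1.3,-3.5,0.2,59.9,10.4,85.4,-1],[1.3,-3.5,0.2,59.9,10.4,85.4,-1]])

```text
t: 13.55
tcp_pos: [0.4531, -0.0438, 0.1552]
eef_rot: [-0.054, 0.933, 0.035, 0.355]
ft_force: [-0.0, 0.5, -1.0]
width: 0.569
grasp_force: 64.6
```

Run:
```python
from h import *
f=5.85
print(env.read_state()["joint_positions"].round(2))
for z in(.065,.056,.051):print(row([.48,-.0078,z],rot(45,f)))
for n in("side","top"):
    p=optics.read_camera(n);w=world(p)
    for c in models.trace("coupon",p)[:4]:
        q=w[c["mask"]];q=q[~np.isnan(q[:,0])];m=np.median(q,0)
        if abs(m[1])<.06: print(n,c["conf"],np.percentile(q,[2,50,98],axis=0).round(3).tolist()); t=q[q[:,2]>m[2]-.008]; A=np.c_[t[:,:2],np.ones(len(t))];print(np.linalg.lstsq(A,t[:,2],rcond=None)[0].round(3))
```

```text
[ 0.21 -0.3  -1.09  0.63 -0.07 -2.28]
[2.1, -3.2, -0.0, 37.4, 29.9, 88.7]
[2.1, -3.2, -0.0, 43.4, 29.7, 95.4]
[2.1, -3.2, -0.0, 46.7, 29.5, 99.1]
side 0.83 [[0.417, -0.066, 0.147], [0.468, -0.022, 0.161], [0.499, -0.012, 0.167]]
[-0.002 -0.098  0.159]
top 0.96 [[0.422, -0.065, 0.159], [0.46, -0.042, 0.165], [0.497, -0.017, 0.172]]
[-0.056  0.018  0.192]
```

Run:
```python
from h import *
print(row([.44,-.1,.25],rot(0,5.85)))
```

```text
[1.9, 41.8, 0.8, -48.4, -51.9, -85.1]
```

Emit:
drive_tool(increments=[[0,4,0,-20,-10,-30,-1],[0,12,0,-30,-20,-50,-1],[1,20,0,-40,-40,-70,-1],[1.5,28,0.5,-48,-50,-85,-1],[1.9,36,0.8,-48,-52,-85,-1],[1.9,41.8,0.8,-48,-52,-85,-1],[1.9,41.8,0.8,-48,-52,-85,-1],[1.9,41.8,0.8,-48,-52,-85,-1]])

```text
t: 14.55
tcp_pos: [0.4424, -0.0998, 0.2471]
eef_rot: [-0.051, 0.999, 0.0, -0.004]
ft_force: [-0.2, -0.1, -3.0]
width: 0.563
grasp_force: 64.6
```

Run:
```python
from h import *
s=env.read_state();print(s["tcp_pos"],s["joint_positions"].round(2))
print(row([.44,-.1,.25],rot(0,5.85)))
```

```text
[ 0.44235756 -0.09982024  0.24712628] [ 0.12  0.06 -0.08 -0.   -1.43 -1.59]
[0.0, -0.5, 0.0, 2.4, 0.1, -2.9]
```

Emit:
drive_tool(increments=[[0,0,8,0,0,0,-1],[0,0,16,0,0,0,-1]])

```text
t: 14.75
tcp_pos: [0.4402, -0.1001, 0.2492]
eef_rot: [0.091, 0.996, 0.0, 0.0]
ft_force: [-0.8, 0.2, -1.2]
width: 0.57
grasp_force: 64.6
```

Run:
```python
from h import *
s=env.read_state();print(s["tcp_pos"],s["joint_positions"].round(2))
print(row([.44,-.1,.25],rot(0,5.85,-1)),row([.5,-.05,.2],rot(-45,5.85,-1)))
```

```text
[ 0.44018388 -0.10014304  0.24915826] [ 0.13  0.05 -0.09 -0.   -1.43 -1.88]
[0.0, -0.0, 163.7, 0.2, 0.1, -0.8] [63.0, -9.0, 152.2, -49.7, 60.1, 49.2]
```

Emit:
drive_tool(increments=[[0,0,-8.5,0,0,0,-1],[0,0,-17,0,0,0,-1],[0,0,-25.5,0,0,0,-1],[0,0,-34,0,0,0,-1],[0,0,-42.5,0,0,0,-1],[0,0,-51,0,0,0,-1],[0,0,-59.5,0,0,0,-1],[0,0,-68,0,0,0,-1],[0,0,-76.5,0,0,0,-1],[0,0,-85,0,0,0,-1],[0,0,-93.5,0,0,0,-1],[0,0,-98,0,0,0,-1]])

```text
t: 15.95
tcp_pos: [0.4398, -0.1002, 0.2497]
eef_rot: [-0.696, 0.718, -0.0, 0.001]
ft_force: [1.1, -0.0, -1.3]
width: 0.569
grasp_force: 64.6
```

Emit:
drive_tool(increments=[[0,0,-8.5,0,0,0,-1],[0,0,-17,0,0,0,-1],[0,0,-25.5,0,0,0,-1],[0,0,-34,0,0,0,-1],[0,0,-42.5,0,0,0,-1],[0,0,-51,0,0,0,-1],[0,0,-59.5,0,0,0,-1],[0,0,-68,0,0,0,-1],[0,0,-76.5,0,0,0,-1],[0,0,-85,0,0,0,-1],[0,0,-93.5,0,0,0,-1],[0,0,-98.3,0,0,0,-1]])

```text
t: 17.15
tcp_pos: [0.4398, -0.1001, 0.2497]
eef_rot: [0.998, 0.056, 0.001, -0.0]
ft_force: [-0.2, -0.2, -0.7]
width: 0.567
grasp_force: 64.6
```

Run:
```python
from h import *
s=env.read_state();print(s["tcp_pos"],s["joint_positions"].round(2))
print(row([.44,-.1,.25],rot(0,5.85,-1)),row([.4892,-.0068,.22],rot(-45,5.85,-1)),row([.4892,-.0068,.13],rot(-45,5.85,-1)))
```

```text
[ 0.43978846 -0.10014713  0.24970375] [ 0.13  0.05 -0.09 -0.   -1.43  1.56]
[-0.0, -0.1, 0.6, 0.2, -0.1, -0.3] [0.2, -45.1, 0.6, 59.6, -87.2, 29.8] [0.2, -45.1, 0.6, 59.4, -87.1, 119.8]
```

Emit:
drive_tool(increments=[[0,-8,0.6,10,-10,0,-1],[0,-16,0.6,20,-25,0,-1],[0,-24,0.6,35,-45,10,-1],[0.2,-32,0.6,50,-65,20,-1],[0.2,-40,0.6,59,-87,40,-1],[0.2,-45.1,0.6,59.5,-87,70,-1],[0.2,-45.1,0.6,59.5,-87,100,-1],[0.2,-45.1,0.6,59.5,-87,119.8,-1],[0.2,-45.1,0.6,59.5,-87,119.8,-1],[0.2,-45.1,0.6,59.5,-87,119.8,-1]])

```text
t: 18.15
tcp_pos: [0.4899, -0.0074, 0.1306]
eef_rot: [0.923, 0.045, -0.382, 0.019]
ft_force: [-0.3, 0.2, -0.8]
width: 0.563
grasp_force: 64.6
```

Run:
```python
from h import *
f=5.85;s=env.read_state();print(s["tcp_pos"],s["joint_positions"].round(2))
for z in(.13,.065,.056,.050):print(row([.4892,-.0068,z],rot(-45,f,-1)))
for n in("side","top"):
    p=optics.read_camera(n);w=world(p)
    for c in models.trace("coupon",p)[:4]:
        q=w[c["mask"]];q=q[~np.isnan(q[:,0])];m=np.median(q,0)
        if abs(m[1])<.06: print(n,c["conf"],np.percentile(q,[2,50,98],axis=0).round(3).tolist()); t=q[q[:,2]>m[2]-.008]; A=np.c_[t[:,:2],np.ones(len(t))];print(np.linalg.lstsq(A,t[:,2],rcond=None)[0].round(3))
```

```text
[ 0.48993183 -0.00738488  0.13058739] [ 0.23  0.75  0.42 -0.1  -2.03  1.43]
[-0.1, 0.0, -0.2, -0.1, -0.7, 0.9]
[-0.1, 0.0, -0.2, 45.9, -0.7, 46.8]
[-0.1, 0.0, -0.2, 52.3, -0.7, 53.2]
[-0.1, 0.0, -0.2, 56.5, -0.7, 57.4]
side 0.93 [[0.445, -0.028, 0.127], [0.469, 0.002, 0.14], [0.521, 0.022, 0.142]]
[ 0.002 -0.012  0.138]
top 0.94 [[0.448, -0.033, 0.046], [0.485, -0.006, 0.142], [0.525, 0.021, 0.148]]
[0.008 0.012 0.138]
```

Emit:
drive_tool(increments=[[0,0,0,20,-0.7,21,-1],[0,0,0,40,-0.7,41,-1],[0,0,0,50,-0.7,51,-1],[0,0,0,53.5,-0.7,54.4,-1],[0,0,0,54.5,-0.7,55.4,-1],[0,0,0,54.5,-0.7,55.4,-1]])

```text
t: 18.95
tcp_pos: [0.4895, -0.0066, 0.0532]
eef_rot: [0.923, 0.045, -0.382, 0.019]
ft_force: [0.6, -0.5, -1.2]
width: 0.57
grasp_force: 64.6
```

Emit:
drive_tool(increments=[[0,0,0,0.7,0,0.7,-1],[0,0,0,1.4,0,1.4,-1],[0,0,0,2.1,0,2.1,-1],[0,0,0,2.1,0,2.1,-1]])

```text
t: 19.35
tcp_pos: [0.4895, -0.0066, 0.0518]
eef_rot: [0.923, 0.045, -0.382, 0.019]
ft_force: [2.0, 1.7, 9.1]
width: 0.57
grasp_force: 65.6
```

Emit:
drive_tool(increments=[[0,0,0,-0.8,0,-0.8,-1],[0,0,0,-0.8,0,-0.8,0.3],[0,0,0,-0.8,0,-0.8,0.6],[0,0,0,-0.8,0,-0.8,1],[0,0,0,-0.8,0,-0.8,1],[0,0,0,-0.8,0,-0.8,1],[0,0,0,-0.8,0,-20,1],[0,0,0,-0.8,0,-50,1],[0,0,0,-0.8,0,-90,1],[0,0,0,-0.8,0,-120,1],[0,0,0,-0.8,0,-150,1],[0,0,0,-0.8,0,-150,1]])

```text
t: 20.55
tcp_pos: [0.5965, 0.0037, 0.1569]
eef_rot: [0.924, 0.045, -0.38, 0.019]
ft_force: [0.7, -0.6, -0.3]
width: 1.002
grasp_force: 0.0
```

Run:
```python
from h import *
s=env.read_state();print(s["tcp_pos"],s["joint_positions"].round(2))
for n in("side","top"):
    p=optics.read_camera(n);w=world(p)
    if n=="side": cv2.imwrite("pics/s6c.png",cv2.resize(p["pixels"][150:300,260:460,::-1],(800,600),interpolation=cv2.INTER_CUBIC))
    for c in models.trace("coupon",p)[:4]:
        q=w[c["mask"]];q=q[~np.isnan(q[:,0])];m=np.median(q,0)
        if abs(m[1])<.06: print(n,c["conf"],np.percentile(q,[2,50,98],axis=0).round(3).tolist()); t=q[q[:,2]>m[2]-.006]; A=np.c_[t[:,:2],np.ones(len(t))];print(np.linalg.lstsq(A,t[:,2],rcond=None)[0].round(3),cv2.minAreaRect((t[:,:2]*1000).astype(np.float32)))
    hsv=cv2.cvtColor(p["pixels"],cv2.COLOR_RGB2HSV)
    m=(hsv[...,1]<70)&(hsv[...,2]>80)&(w[...,0]>.57)&(w[...,0]<.63)&(abs(w[...,1])<.07)&(w[...,2]>.03)&(w[...,2]<.06)
    q=w[m]; f=np.radians(5.85);d=(q[:,:2]-[.4249,-.0134])@np.array([[np.cos(f),-np.sin(f)],[np.sin(f),np.cos(f)]])
    print(n,len(q),"flapx,y,z pct",np.percentile(np.c_[d,q[:,2]],[2,50,98],axis=0).round(4).tolist())
    b=d[abs(d[:,1])<.025];print(np.percentile(b[:,0],[5,50,95]).round(4) if len(b) else "")
```

```text
[0.59646671 0.00367683 0.15692584] [ 0.21  0.99  0.99 -0.11 -2.34  1.41]
side 0.66 [[0.448, -0.028, 0.047], [0.483, 0.012, 0.061], [0.522, 0.022, 0.063]]
[ 0.012 -0.05   0.055] ((484.719482421875, -3.8202171325683594), (78.40691375732422, 55.534542083740234), 0.7939617037773132)
side 210 flapx,y,z pct [[0.1509, -0.0428, 0.0388], [0.1707, 0.0074, 0.0458], [0.1785, 0.0467, 0.0486]]
[0.1707 0.1728 0.178 ]
top 0.89 [[0.449, -0.03, 0.055], [0.485, -0.005, 0.062], [0.524, 0.019, 0.068]]
[-0.002 -0.004  0.063] ((486.0125427246094, -5.194416046142578), (78.83301544189453, 49.63661193847656), 4.765065670013428)
top 221 flapx,y,z pct [[0.144, -0.0456, 0.0403], [0.1727, -0.0046, 0.0467], [0.1807, 0.0464, 0.0539]]
[0.172  0.1757 0.1804]
```

View pics/s6c.png

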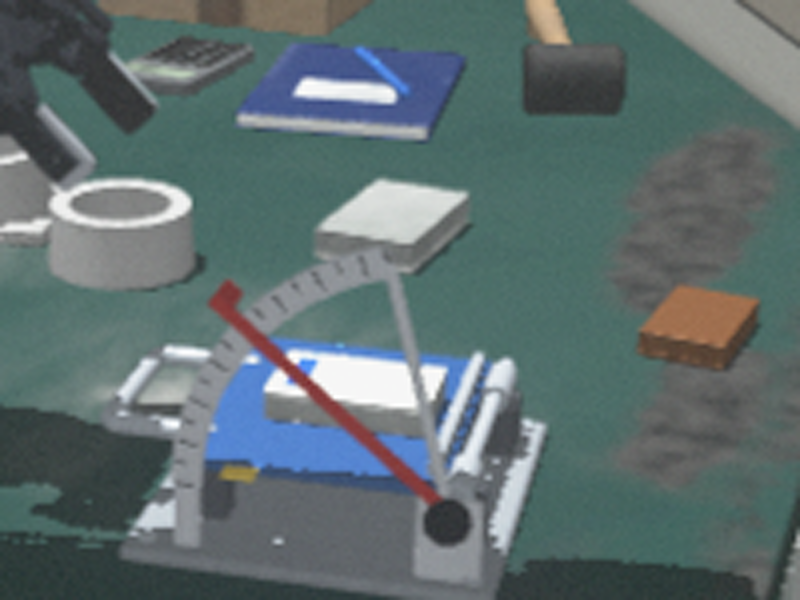

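The coupon, at about (355,390) in the crop, lies flat on the flap with its white face and blue stripe up, released and square to the lip. Next is the handle.

Run:
```python
from h import *
print(row([.5995,.0045,.16],rot(0,5.85,-1)))
```

```text
[-0.1, 45.3, -0.3, 0.7, -0.2, -8.1]
```

Emit:
drive_tool(increments=[[0,8.5,0,0,0,-8,0.5],[0,17,0,0,0,-8,0],[0,25.5,0,0,0,-8,0],[0,34,0,0,0,-8,0],[0,42.5,0,0,0,-8,0],[0,45.3,-0.3,0.7,0,-8,0],[0,45.3,-0.3,0.7,0,-8,0]])

```text
t: 21.45
tcp_pos: [0.5971, 0.0037, 0.1619]
eef_rot: [0.999, 0.051, 0.002, -0.001]
ft_force: [0.9, -0.9, -0.5]
width: 0.501
grasp_force: 0.0
```

Emit:
drive_tool(increments=[[0,0,8.5,0,0,0,0],[0,0,17,0,0,0,0],[0,0,25.5,0,0,0,0],[0,0,34,0,0,0,0],[0,0,42.5,0,0,0,0],[0,0,51,0,0,0,0],[0,0,59.5,0,0,0,0],[0,0,68,0,0,0,0],[0,0,76.5,0,0,0,0],[0,0,85,0,0,0,0],[0,0,90,0,0,0,0],[0,0,90,0,0,0,0]])

```text
t: 22.65
tcp_pos: [0.5998, 0.0042, 0.1598]
eef_rot: [0.742, -0.67, -0.0, -0.001]
ft_force: [-0.6, 0.3, -0.7]
width: 0.499
grasp_force: 0.0
```

Run:
```python
from h import *
s=env.read_state();print(s["tcp_pos"],s["joint_positions"].round(2),s["width"])
for z in (.08,.024): print(row([.5995,.0045,z],rot(0,-84.15,-1)))
```

```text
[0.59977263 0.00417472 0.15980808] [ 0.27  0.38  0.11 -0.   -1.29 -0.17] 0.4986824844842746
[-0.0, 0.1, -0.1, -0.2, 0.3, 79.8]
[-0.0, 0.1, -0.1, -0.2, 0.3, 135.8]
```

Emit:
drive_tool(increments=[[0,0,0,0,0.3,40,0],[0,0,0,0,0.3,80,0],[0,0,0,0,0.3,105,0],[0,0,0,0,0.3,125,0],[0,0,0,0,0.3,135.8,0],[0,0,0,0,0.3,135.8,0]], grip_force=40)

```text
t: 23.25
tcp_pos: [0.5991, 0.0043, 0.0232]
eef_rot: [0.743, -0.67, -0.001, -0.0]
ft_force: [-0.0, -0.1, 1.0]
width: 0.5
grasp_force: 0.0
```

Emit:
drive_tool(increments=[[0,0,0,0,0,0,-1],[0,0,0,0,0,0,-1],[0,0,0,0,0,0,-1],[0,0,0,0,0,0,-1],[0,0,0,0,0,0,-1]], grip_force=40)

```text
t: 23.75
tcp_pos: [0.599, 0.0043, 0.0262]
eef_rot: [0.742, -0.67, -0.0, -0.001]
ft_force: [-5.9, -0.4, 4.5]
width: 0.101
grasp_force: 39.0
```

Run:
```python
from h import *
s=env.read_state();print(s["tcp_pos"],s["joint_positions"].round(2),s["width"],s["ft_force"])
f=np.radians(5.85);u=np.array([np.cos(f),np.sin(f),0])
for th in (.1,.2,.3,.4,.5,.6,.71):
    d=.176*(np.cos(th)-1)*u+[0,0,.176*np.sin(th)]
    # bar centre 3 mm above hinge axis
    d+= -.003*np.sin(th)*u+[0,0,.003*(np.cos(th)-1)]
    print(th,(R.from_quat(s["eef_rot"]).inv().apply(d)*1000).round(1))
```

```text
[0.59899261 0.00433277 0.02620385] [ 0.27  0.49 -0.09 -0.   -0.99 -0.16] 0.1008190041137354 [-5.93435449 -0.42765744  4.52324912]
0.1 [ -0.    1.2 -17.6]
0.2 [ -0.1   4.1 -34.9]
0.3 [ -0.1   8.7 -51.9]
0.4 [ -0.1  15.  -68.3]
0.5 [ -0.1  22.9 -84. ]
0.6 [ -0.2  32.3 -98.9]
0.71 [  -0.2   44.3 -114.1]
```

Emit:
drive_tool(increments=[[0,0,0,0,0.2,-5,-1],[0,0,0,0,0.6,-11,-1],[0,0,0,0,1.2,-17.6,-1],[0,0,0,0,2,-23.4,-1],[0,0,0,0,3,-29.2,-1],[0,0,0,-0.1,4.1,-34.9,-1],[0,0,0,-0.1,5.5,-40.6,-1],[0,0,0,-0.1,7,-46.3,-1],[0,0,0,-0.1,8.7,-51.9,-1],[0,0,0,-0.1,10.6,-57.4,-1],[0,0,0,-0.1,12.7,-62.9,-1],[0,0,0,-0.1,15,-68.3,-1]])

```text
t: 24.95
tcp_pos: [0.5851, 0.0029, 0.0938]
eef_rot: [0.742, -0.67, 0.001, -0.002]
ft_force: [-3.0, -1.0, -4.4]
width: 0.1
grasp_force: 38.8
```

```bash
cat > a.py <<'E'
from h import *
H0=np.array([.4249,-.0134,.04]);f=np.radians(5.85);u=np.array([np.cos(f),np.sin(f),0]);v=np.array([-np.sin(f),np.cos(f),0])
s=env.read_state();g=s["tcp_pos"]+R.from_quat(s["eef_rot"]).apply([0,0,-.0187])-H0
print("t",s["t"],"grasp",s["tcp_pos"].round(4),s["ft_force"].round(1),s["width"].round(3),"flap angle by grasp",(np.arctan2(g[2],g@u)-.017).round(3),"r",np.hypot(g[2],g@u).round(4))
for n in("side","top"):
    p=optics.read_camera(n);w=world(p)-H0;a,b,c=w@u,w@v,w[...,2]
    hsv=cv2.cvtColor(p["pixels"],cv2.COLOR_RGB2HSV);h,S,V=[hsv[...,i].astype(int) for i in range(3)]
    m=(h>100)&(h<125)&(S>120)&(V>50)&(a>.0)&(a<.15)&(abs(b)<.08)&(c>.003)
    if m.sum()>40:
        k=np.polyfit(a[m],c[m],1);
        for _ in range(3):
            rr=abs(c-np.polyval(k,a)); mm=m&(rr<.006); k=np.polyfit(a[mm],c[mm],1)
        print(n,"flap angle",np.arctan(k[0]).round(3),mm.sum())
    m=((h<8)|(h>172))&(S>130)&(V>50)&(a>.0)&(a<.13)&(b>.06)&(b<.125)
    if m.sum()>20:
        l=m&(a<.1)
        pc=np.linalg.svd(np.c_[a[l],c[l]]-[a[l].mean(),c[l].mean()])[2][0] if l.sum()>20 else [1,0]
        print(n,"pointer",np.arctan(pc[1]/pc[0]).round(3),m.sum(),"tip ang",np.arctan2(c[m],a[m])[a[m]>.09].mean().round(3))
    for r in models.trace("coupon",p)[:3]:
        q=np.c_[a[r["mask"]],b[r["mask"]],c[r["mask"]]];q=q[~np.isnan(q[:,0])];md=np.median(q,0)
        if abs(md[1])<.07: 
            A=np.c_[q[:,:2],np.ones(len(q))];k=np.linalg.lstsq(A,q[:,2],rcond=None)[0];print(n,"coupon",round(r["conf"],2),md.round(3),"slopes",k[:2].round(3),np.percentile(q,[2,98],axis=0).round(3).tolist())
    if n=="side": cv2.imwrite("pics/last.png",cv2.resize(p["pixels"][110:300,220:460,::-1],(720,570),interpolation=cv2.INTER_CUBIC))
E
python3 a.py
```

```text
Traceback (most recent call last):
  File "a.py", line 4, in <module>
    print("t",s["t"],"grasp",s["tcp_pos"].round(4),s["ft_force"].round(1),s["width"].round(3),"flap angle by grasp",(np.arctan2(g[2],g@u)-.017).round(3),"r",np.hypot(g[2],g@u).round(4))
                                                                          ^^^^^^^^^^^^^^^^
AttributeError: 'float' object has no attribute 'round'
```

```bash
sed -i 's/s\["width"\].round(3)/s["width"]/' a.py; python3 a.py
```

```text
t 24.95 grasp [0.5851 0.0029 0.0938] [-3.  -1.  -4.4] 0.10044399449742558 flap angle by grasp 0.406 r 0.1765
side flap angle 0.383 335
side pointer 0.698 225 tip ang 0.73
side coupon 0.88 [0.053 0.018 0.042] slopes [ 0.337 -0.034] [[0.014, -0.021, 0.026], [0.084, 0.028, 0.057]]
top flap angle 0.388 501
top coupon 0.94 [0.052 0.002 0.045] slopes [ 0.366 -0.026] [[0.014, -0.022, 0.027], [0.089, 0.026, 0.06]]
```

View pics/last.png

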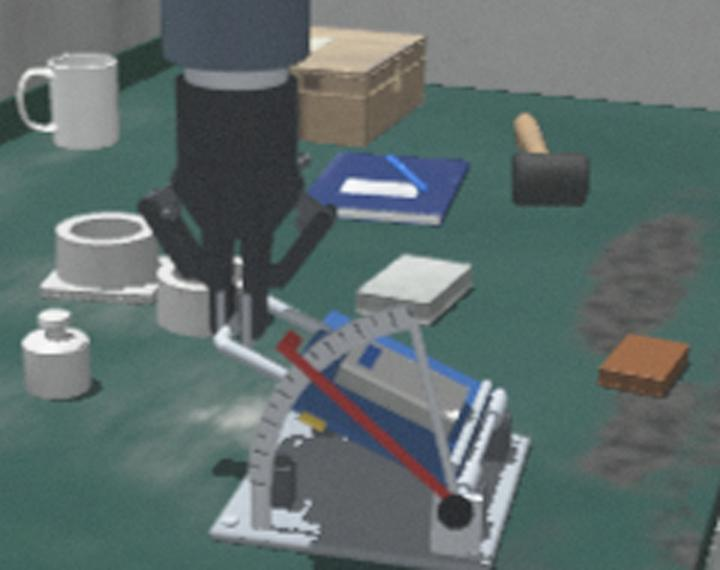

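The flap is at about 0.39 rad, with the coupon at about (400,380) riding flat and the fingers on the bar at (240,320). I'll lift the rest of the way to about 0.71.

Emit:
drive_tool(increments=[[0,0,0,0,1.8,-4,-1],[0,0,0,0,3.8,-7.9,-1],[0,0,0,0,5.8,-11.8,-1],[0,0,0,0,7.9,-15.7,-1],[0,0,0,0,10.1,-19.5,-1],[0,0,0,0,12.4,-23.2,-1],[0,0,0,0,14.8,-27,-1],[0,0,0,0,17.3,-30.6,-1],[0,0,0,0,19.9,-34.2,-1],[0,0,0,0,22.6,-37.7,-1],[0,0,0,0,26,-41.9,-1],[0,0,0,0,29.3,-45.8,-1]])

```text
t: 26.35
tcp_pos: [0.5571, 0.0, 0.1405]
eef_rot: [0.742, -0.67, 0.002, -0.003]
ft_force: [4.3, 0.0, -0.1]
width: 0.096
grasp_force: 39.0
```

Emit:
drive_tool(increments=[[0,0,0,0,0,0,-1],[0,0,0,0,0,0,-1],[0,0,0,0,0,0,-1],[0,0,0,0,0,0,-1],[0,0,0,0,0,0,-1]])

```text
t: 26.85
tcp_pos: [0.5575, 0.0001, 0.14]
eef_rot: [0.742, -0.67, 0.002, -0.003]
ft_force: [6.0, -0.8, 2.4]
width: 0.096
grasp_force: 39.4
```

```bash
python3 a.py
```

```text
t 26.85 grasp [5.575e-01 1.000e-04 1.400e-01] [ 6.  -0.8  2.4] 0.09619837401369886 flap angle by grasp 0.711 r 0.1784
side flap angle 0.69 429
side pointer 0.702 221 tip ang 0.731
side coupon 0.6 [0.026 0.021 0.047] slopes [ 0.726 -0.069] [[-0.0, -0.021, 0.022], [0.063, 0.028, 0.074]]
top flap angle 0.693 412
top pointer 0.0 40 tip ang 0.736
top coupon 0.77 [0.034 0.002 0.056] slopes [0.742 0.01 ] [[0.001, -0.02, 0.027], [0.067, 0.026, 0.079]]
```

View pics/last.png

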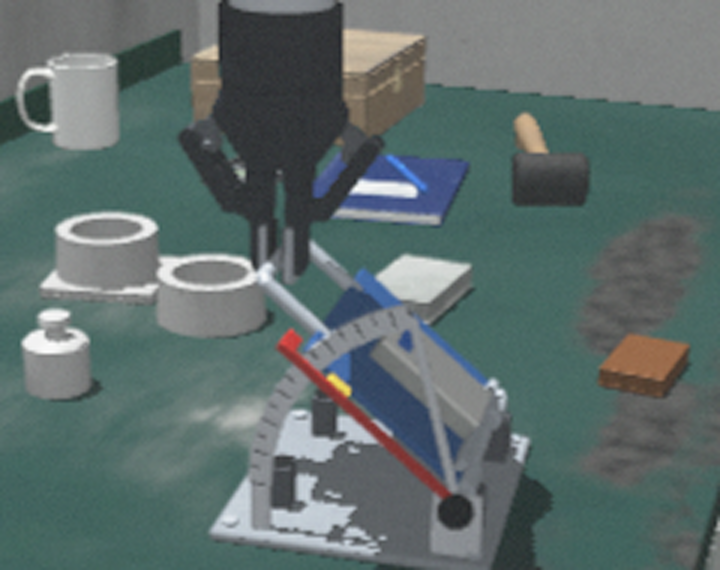

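The flap reads 0.69 to 0.71 rad against the pointer at about 0.70. In the picture the plate is parallel to the red pointer. The coupon at about (430,380) lies flat on it, and the fingers hold the bar at (280,270).

```bash
python3 -c "
from station import workorder; print(workorder.close_job())"
```

```text
the job is handed in; nothing more can be done
None
```

I handed the job in with the coupon lying flat on the flap, white face up, and the gripper holding the flap by its handle at about 0.70 rad (0.69 to 0.71 measured), against about 0.70 for the red pointer; no verdict came back.

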